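# Pack a sample vial in its cold carrier

### The job

Pack the taller of the two amber vials in the cold carrier, building it up on the blue base in this order: the aluminium cooling puck into the ring of the base, the grey holder cup into the shallow recess on top of the puck, the tall vial upright into the cup, and last the white cover over everything, its rim sitting flat on the base around the ring. Keep the vial upright throughout, let go of each piece once it is in its place, and leave the short vial, the timer, the tube rack and the note pad where they are.

Things in the scene. Friction and masses are not known exactly. Their poses are not given: they have to be found in the camera images.
- base: Blue round carrier base, fixed to the work surface, the target. A flat disc 124 mm in diameter, 6 mm thick, bearing a ring 82 mm in outer and 70 mm in inner diameter, 8 mm high (its top 14 mm above the work surface). The cover's rim finally rests on the disc outside the ring. Origin on the work surface at the disc's centre, z up.
- puck_center (a point): Aluminium cooling puck, an upright cylinder 62 mm in diameter, 40 mm high (280 g, varies), two dark lines around it, and a round recess 56 mm wide and 5 mm deep in its top (floor 35 mm above its underside). It fits the ring of the base with 4 mm clearance all round. This point is on its axis half-way up, 20 mm above its underside; z up.
- holder_center (a point): Grey plastic holder cup, round, open at the top, 46 mm in outer diameter, 36 mm high, wall 4 mm (inside diameter 38 mm), bottom 6 mm thick (30 mm deep inside), 50 g. It stands in the puck's recess with 5 mm clearance all round. This point is on its axis half-way up, 18 mm above its underside; z up.
- tall_vial_center (a point): The taller amber vial with a paper band and a white cap: 22 mm in diameter, 78 mm high, closed, standing upright, 40 g (varies). This is the one to pack; when it stands in the holder its upper 48 mm stick out. This point is on its axis half-way up, 39 mm above its underside; z along the axis, up.
- short_vial_center (a point): The shorter amber vial, alike but 44 mm high (22 mm in diameter). Not to be packed; leave it standing. This point is on its axis half-way up, 22 mm above its underside.
- cover_center (a point): White round hollow cover, 220 g, 100 mm in diameter, open below: wall 4 mm, 132 mm high to its flat top (127 mm inside), with a grey knob to lift it by, 28 mm in diameter and 32 mm high, in the middle of the top. This point is on its axis 82 mm above its rim; the top of the knob is 82 mm above this point. The finished stack under it reaches 125 mm above the work surface.
- timer: Bystander: white box timer, 60 x 75 x 24 mm. Origin at the centre of its underside.
- rack: Bystander: green tube rack, an open grid of square cells, 85 x 140 x 40 mm, empty. Origin at the centre of its underside.
- pad: Bystander: blank paper note pad, 100 x 70 x 12 mm. Origin at the centre of its underside.

How it is judged:
On the way, in this order (a step that is already met when the one before it is completed fails the run):
1. the cooling puck sits in the ring of the base, released (horizontal distance between puck_center and base below 0.009 m and z of puck_center in the frame of base below 0.0295 m and angle between puck_center's own z axis and vertical below 0.08 rad and contact force between the fingers and puck below 0.1 N), for 0.2 s.
2. the holder cup stands in the puck's recess, released (horizontal distance between puck_center and base below 0.009 m and z of puck_center in the frame of base below 0.0295 m and angle between each of puck_center, holder_center's own z axis and vertical below 0.08 rad and horizontal distance between holder_center and puck_center below 0.009 m and z of holder_center in the frame of puck_center between 0.03 and 0.0355 m and contact force between the fingers and holder below 0.1 N), for 0.2 s.
3. the tall vial stands upright in the holder cup, released (horizontal distance between puck_center and base below 0.009 m and z of puck_center in the frame of base below 0.0295 m and angle between each of puck_center, holder_center's own z axis and vertical below 0.08 rad and horizontal distance between holder_center and puck_center below 0.009 m and z of holder_center in the frame of puck_center between 0.03 and 0.0355 m and horizontal distance between tall_vial_center and holder_center below 0.012 m and z of tall_vial_center in the frame of holder_center between 0.023 and 0.03 m and angle between tall_vial_center's own z axis and vertical below 0.12 rad and contact force between the fingers and tall_vial below 0.1 N), for 0.2 s.
4. the cover sits flat on the base over the stack, released (horizontal distance between puck_center and base below 0.009 m and z of puck_center in the frame of base below 0.0295 m and angle between each of puck_center, holder_center's own z axis and vertical below 0.08 rad and horizontal distance between holder_center and puck_center below 0.009 m and z of holder_center in the frame of puck_center between 0.03 and 0.0355 m and horizontal distance between tall_vial_center and holder_center below 0.012 m and z of tall_vial_center in the frame of holder_center between 0.023 and 0.03 m and angle between tall_vial_center's own z axis and vertical below 0.12 rad and horizontal distance between cover_center and base below 0.01 m and z of cover_center in the frame of base below 0.0915 m and angle between cover_center's own z axis and vertical below 0.06 rad and contact force between the fingers and cover below 0.1 N), for 0.2 s.
At the end, for the whole second after the job is handed in: Puck flat in the base's ring (within 9 mm of centre), cup flat in the puck's recess (9 mm), tall vial upright on the cup's floor (12 mm, tilt under 7 degrees), cover rim flat on the base around the ring (10 mm, tilt under 3 degrees), all released and at rest (horizontal distance between puck_center and base below 0.009 m and z of puck_center in the frame of base below 0.0295 m and angle between each of puck_center, holder_center's own z axis and vertical below 0.08 rad and horizontal distance between holder_center and puck_center below 0.009 m and z of holder_center in the frame of puck_center between 0.03 and 0.0355 m and horizontal distance between tall_vial_center and holder_center below 0.012 m and z of tall_vial_center in the frame of holder_center between 0.023 and 0.03 m and angle between tall_vial_center's own z axis and vertical below 0.12 rad and horizontal distance between cover_center and base below 0.01 m and z of cover_center in the frame of base below 0.0915 m and angle between cover_center's own z axis and vertical below 0.06 rad and linear speed of each of puck, holder, tall_vial, cover below 0.02 m/s); the robot touches nothing.
It fails at once if the short vial is moved by more than 30 mm or tipped over (distance of short_vial_center from where it was at the start of the episode above 0.03 m or angle between short_vial_center's own z axis and vertical above 0.5 rad).
It fails at once if the timer is moved by more than 30 mm or tipped over (distance of timer from where it was at the start of the episode above 0.03 m or angle between timer's own z axis and vertical above 0.5 rad).
It fails at once if the tube rack is moved by more than 30 mm or tipped over (distance of rack from where it was at the start of the episode above 0.03 m or angle between rack's own z axis and vertical above 0.5 rad).
It fails at once if the note pad is moved by more than 30 mm or tipped over (distance of pad from where it was at the start of the episode above 0.03 m or angle between pad's own z axis and vertical above 0.5 rad).
It fails at once if the tall vial is tilted by more than 40 degrees (angle between tall_vial_center's own z axis and vertical above 0.7 rad).
It also fails if it takes over 112 s, if anything falls off the work surface, if the arm or the gripper's body presses on something with over 40 N, if the wrist force passes 120 N, or if a joint passes its speed limit or range.

### The arm

A 7-joint arm with a two-finger parallel gripper is mounted at the origin on the work surface. World frame = base frame: x ahead of the robot, y to its left, z up, the work surface at z = 0. Lengths are in m, angles in rad, forces in N, time in s.
With the tool pointing down it reaches from about 0.35 to 0.9 m from the base axis. Payload 7.2 kg.
Tool frame: the origin (TCP) lies midway between the tips of the shut fingers; the grasp point (between the pads) lies 19 mm behind it; y points along the fingers, z is the direction in which the jaws open and shut, and the axes are right-handed (so a half turn about y gives the same grasp; the last joint's range is limited). The gripper opens to 88 mm and grips with 3 to 60 N. Pads are 20 mm wide; open, the fingers measure 115 mm over their backs; the gripper's body (75 mm by 178 mm) begins 61 mm behind the grasp point.
Start: joints at [1.157, 0.411, -0.013, 1.596, 0.006, 1.134, -0.082], TCP at [0.212, -0.588, 0.223] pointing down, gripper open.
Joint ranges: [-2.95, 2.95], [-0.29, 1.99], [-1.47, 1.44], [0.14, 2.54], [-1.03, 4.17], [0.13, 1.85], [-2.86, 2.86]. Speed limits (rad/s): [2.39, 2.39, 3.01, 3.01, 3.14, 3.14, 3.14].

### API

Orientations are given as a unit quaternion [w, x, y, z].
In Python, from station import ctrl gives the robot as it stands.
- The arm moves only by the shell command python3 -m pendant 'ROWS' [OPENING]. ROWS is JSON, a list of rows, each a list of 6 numbers: the shift along the tool's x, y, z in m, then the turn, a rotation vector about the tool's x, y, z in degrees. In form: [[tx, ty, tz, ax, ay, az], ...]. A call has 1 to 12 rows; each row shifts and turns the commanded pose from where the row before left it, along the tool's axes as they then stand; what a row does not reach is not made up. A row lasts 1/12 s, in which the tool goes at most 41.7 mm and 7.16 degrees, less where a joint would pass 70% of its speed; a pose out of reach is approached as far as the arm can. A call with a gripper value outside its range is refused whole. OPENING is the opening in per cent of the stroke, from 0 (shut) to 100 (fully open), set as the call begins (- or left out, the last holds). The fingers move at their own pace and stop on an object; the grip force is fixed at half the most. Time passes only in rows, so rows that do not move let the fingers close. It gives the time, the measured TCP pose, the force and the opening at its end, in the units of the state.
- ctrl.read_state(): the state, without advancing time (a new reading comes with each control period).
- ctrl.snapshot(name): name is "side" or "top"; returns (picture, depth): 480x640x3 uint8, blue, green, red; 480x640 float32, m along the optical axis (not along the pixel's ray), 0 where there is no reading.
- ctrl.get_calibration(name): a dict with "vfov" (degrees; the focal length in pixels is half the picture's height over the tangent of half this angle, whatever the lens; pixels are square), "cx", "cy" (the principal point, pixels), "xyz" and "attitude" of the camera in the world. Camera axes: x right, y down, z forward; pixel columns grow to the right and rows downward; lengths in m; the calibration is good to about 2 mm. A picture is of the moment at which its call begins. get_calibration takes no time and is no camera call.
- ctrl.sign_off(): hands the job in, once; it reports no verdict.
The state is a dict: "time": time; "joint_pos": joint angles; "joint_velocities": joint speeds; "effort": joint torques, N m; "tcp_pos": TCP position; "tcp_rot": TCP orientation; "ft_force": force on the tool from outside, world axes, zero at the start; "torque": the same for the moment, N m; "finger_gap": opening from 0.0 (shut) to 1.0 (fully open).
Only numpy, scipy, OpenCV 4.12 (cv2) and the standard library are available. Lean on these libraries where they do the work, as an engineer would, in place of code of your own. Each camera call takes 0.05 s, during which the arm holds its last target.

## Working session

There is one attempt and no reset: what is moved stays moved. The work goes in short steps, Python scripts to look and compute and a shell command to move; the robot and the scene stay as the last step left them, time stands still between calls to the robot, and variables do not carry over. Pictures are saved under pics/ and viewed, and the job is handed in when it is done.

```bash
ls; mkdir -p pics; python3 - <<'E'
from station import ctrl
import cv2,numpy as np
s=ctrl.read_state()
for k in s: print(k,np.round(s[k],4))
for n in("side","top"):
    c=ctrl.get_calibration(n);print(n,c)
    im,d=ctrl.snapshot(n);cv2.imwrite(f"pics/{n}0.png",im);np.savez(f"{n}0.npz",im=im,d=d);print(d.min(),d.max())
E
```

```text
pics
time 0.0
joint_pos [ 1.1568  0.4119 -0.0127  1.597   0.0056  1.1344 -0.0822]
joint_velocities [ 0.0007  0.0004 -0.0001 -0.0017 -0.0013 -0.0003 -0.0013]
effort [ 1.00000e-04 -5.87950e+01  6.42000e-01 -2.91075e+01 -5.39000e-02
  1.84000e-02  1.00000e-04]
tcp_pos [ 0.2117 -0.5875  0.2218]
tcp_rot [ 0.1215 -0.1218  0.6971 -0.696 ]
ft_force [0.2114 0.6711 0.1642]
torque [-0.006  -0.0397 -0.009 ]
finger_gap 1.0016
side {'vfov': 49.89244909155622, 'cx': 316.34604807391185, 'cy': 232.73519131490252, 'xyz': array([ 0.21314604, -0.40819029,  0.77886344]), 'attitude': array([-0.31196689,  0.86542255, -0.36939262,  0.13141369])}
0.0 2.6516511
top {'vfov': 52.64006165027908, 'cx': 313.3288854804172, 'cy': 230.18314505206777, 'xyz': array([ 0.45143489, -0.01925005,  1.14045996]), 'attitude': array([-0.04299375,  0.71566743, -0.69498502,  0.05447475])}
0.0 2.083749
```

View pics/side0.png

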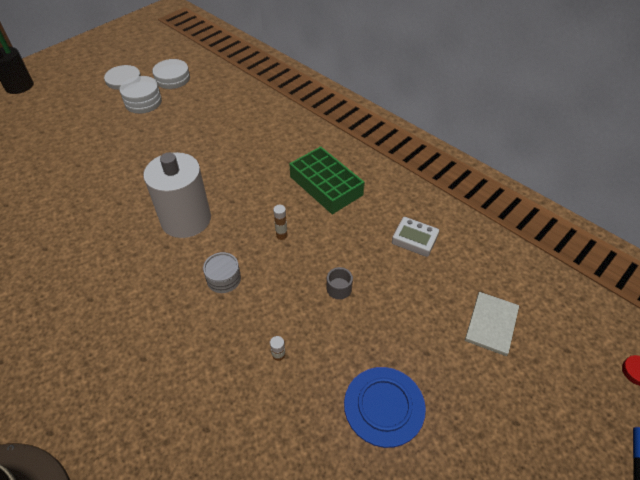

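View pics/top0.png

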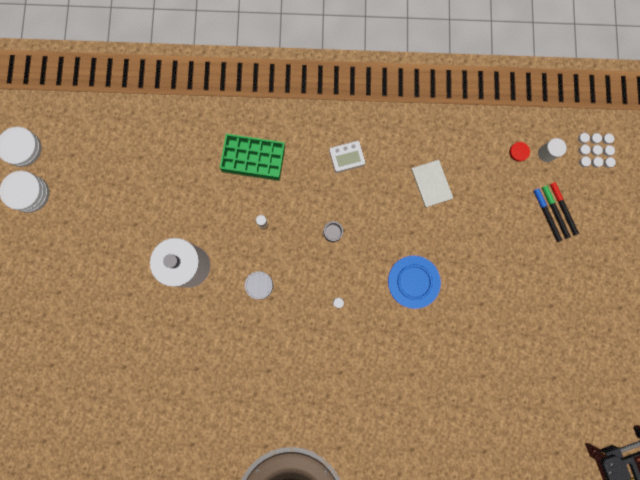

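```bash
cat > h.py <<'E'
import numpy as np,cv2
from scipy.spatial.transform import Rotation as R
from station import ctrl
def cal(n):
    c=ctrl.get_calibration(n);f=240/np.tan(np.radians(c['vfov']/2))
    return f,c['cx'],c['cy'],np.array(c['xyz']),R.from_quat(np.array(c['attitude'])[[1,2,3,0]]).as_matrix()
def ray(n,u,v):
    f,cx,cy,t,M=cal(n)
    return t,np.stack([(np.asarray(u,float)-cx)/f,(np.asarray(v,float)-cy)/f,np.ones_like(np.asarray(u,float))],-1)@M.T
def onplane(n,u,v,z):
    t,d=ray(n,u,v); return t+d*((z-t[2])/d[...,2])[...,None]
def cloud(n,d):
    v,u=np.mgrid[:480,:640]; t,r=ray(n,u,v); P=t+r*d[...,None]; P[d==0]=np.nan; return P
def project(n,P):
    f,cx,cy,t,M=cal(n); q=(np.asarray(P)-t)@M; return q[...,:2]/q[...,2:]*f+[cx,cy]
def circ(P):
    A=np.c_[2*P[:,:2],np.ones(len(P))];s=np.linalg.lstsq(A,(P[:,:2]**2).sum(1),rcond=None)[0]
    return s[:2],np.sqrt(s[2]+s[:2]@s[:2])
def snap(n,name):
    im,d=ctrl.snapshot(n);cv2.imwrite(f"pics/{name}.png",im);np.savez(f"{name}.npz",im=im,d=d);return im,d
E
python3 - <<'E'
from h import *
for n in("top","side"):
    z=np.load(n+"0.npz");P=cloud(n,z['d']);H=P[...,2]
    t=H[(np.abs(H)<.02)];print(n,"table z",np.nanmedian(t),np.nanstd(t),(z['d']==0).mean())
    m=(np.nan_to_num(H)>.006)&(np.nan_to_num(H)<.25)&(P[...,0]>.2)&(P[...,0]<.95)&(np.abs(P[...,1])<.6)
    m=cv2.morphologyEx(m.astype(np.uint8),cv2.MORPH_OPEN,np.ones((3,3)))
    k,l,st,c=cv2.connectedComponentsWithStats(m)
    for i in range(1,k):
        if st[i,4]<25: continue
        q=P[l==i]; hz=np.percentile(q[:,2],95); top=q[q[:,2]>hz-.006]
        print(st[i],np.round(c[i]),"h",round(hz,4),"top mean",np.round(top.mean(0),4),"ext",np.round(np.ptp(top,0),3))
    b=cv2.inRange(cv2.cvtColor(z['im'],cv2.COLOR_BGR2HSV),(105,120,60),(125,255,255))
    cs=cv2.findContours(b,0,1)[0]
    for q in cs:
        if cv2.contourArea(q)>500:
            X=onplane(n,q[:,0,0]+0.,q[:,0,1]+0.,.006);print("base",circ(X))
E
```

```text
top table z -0.0007337930096924516 0.0030434481571097577 0.004069010416666667
[ 220  134   65   46 1585] [252. 156.] h 0.0402 top mean [0.7767 0.1145 0.0377] ext [0.101 0.147 0.01 ]
[540 139  17  22 276] [548. 151.] h 0.0517 top mean [ 0.8162 -0.5899  0.0491] ext [0.042 0.022 0.008]
[329 141  36  32 801] [347. 157.] h 0.0265 top mean [ 0.7878 -0.1104  0.0235] ext [0.076 0.082 0.011]
[510 142  20  20 304] [520. 151.] h 0.0165 top mean [ 0.8165 -0.5305  0.0135] ext [0.048 0.045 0.007]
[ 412  161   40   46 1156] [432. 183.] h 0.0146 top mean [ 0.7308 -0.3162  0.0114] ext [0.111 0.094 0.01 ]
[ 36 183  12  19 189] [ 41. 192.] h 0.0465 top mean [0.6754 0.5959 0.0448] ext [0.038 0.007 0.01 ]
[543 186   9  15  80] [547. 193.] h 0.0169 top mean [ 0.7155 -0.5932  0.0141] ext [0.033 0.015 0.008]
[534 189  18  32 196] [543. 204.] h 0.016 top mean [ 0.6894 -0.5811  0.013 ] ext [0.075 0.036 0.01 ]
[256 216  12  13 120] [262. 222.] h 0.0796 top mean [0.6188 0.0831 0.0767] ext [0.02  0.021 0.006]
[329 222  14   8  54] [336. 225.] h 0.0372 top mean [ 0.621  -0.087   0.0349] ext [0.016 0.031 0.006]
[ 
[... 1882 characters left out ...]
97 0.01 ]
[270 336  15  23 286] [277. 347.] h 0.0465 top mean [ 0.4454 -0.0958  0.0446] ext [0.022 0.021 0.007]
[623 355  17  29 374] [632. 368.] h 0.0162 top mean [ 0.815  -0.5206  0.0139] ext [0.044 0.032 0.007]
[ 357  373   57   60 1063] [384. 403.] h 0.016 top mean [ 0.4974 -0.275   0.0139] ext [0.082 0.081 0.007]
[384 408  10   8  45] [388. 412.] h 0.0085 top mean [ 0.4937 -0.2856  0.0071] ext [0.01  0.016 0.003]
[349 412   6   7  25] [351. 415.] h 0.0082 top mean [ 0.4516 -0.249   0.007 ] ext [0.012 0.006 0.002]
[633 427   7  53 342] [636. 452.] h 0.0154 top mean [ 0.6918 -0.5779  0.0127] ext [0.072 0.033 0.008]
base (array([ 0.49822137, -0.2743726 ]), np.float64(0.060682072512240275))
```

```bash
cat >> h.py <<'E'
def go(target,jaw_deg=None):
    """remaining shift in tool axes (mm) to a world target, and tool tilt/yaw"""
    s=ctrl.read_state();M=R.from_quat(np.array(s['tcp_rot'])[[1,2,3,0]]).as_matrix()
    d=(np.asarray(target)-s['tcp_pos'])@M*1000
    print("t",round(float(s['time']),2),"tcp",np.round(s['tcp_pos'],4),"gap",np.round(s['finger_gap'],3),"F",np.round(s['ft_force'],1),"shift mm",np.round(d,1))
    Y=np.degrees(np.arctan2(M[1,2],M[0,2])) # jaw heading
    if jaw_deg is not None:
        T=R.from_matrix(np.c_[np.cross([0,0,-1],[np.cos(np.radians(jaw_deg)),np.sin(np.radians(jaw_deg)),0]),[0,0,-1],[np.cos(np.radians(jaw_deg)),np.sin(np.radians(jaw_deg)),0]]).as_matrix()
        print("rotvec deg",np.round(R.from_matrix(M.T@T).as_rotvec(degrees=True),2), "jaw",round(Y,2))
        print("shift in target axes",np.round((np.asarray(target)-s['tcp_pos'])@T*1000,1))
E
python3 - <<'E'
from h import *
s=ctrl.read_state();print(np.round(R.from_quat(np.array(s['tcp_rot'])[[1,2,3,0]]).as_matrix(),3))
for j in (90,-90,0,180): go([.478,.086,.15],j)
E
```

```text
[[-0.941 -0.001  0.339]
 [-0.339  0.001 -0.941]
 [ 0.    -1.    -0.001]]
t 0.1 tcp [ 0.2117 -0.5876  0.2219] gap 1.0 F [ 0.8 -0.3 -0.5] shift mm [-478.9   72.6 -543.3]
rotvec deg [ 3.0000e-02 -1.6019e+02 -1.2000e-01] jaw -70.19
shift in target axes [266.3  71.9 673.6]
t 0.1 tcp [ 0.2117 -0.5876  0.2219] gap 1.0 F [ 0.8 -0.3 -0.5] shift mm [-478.9   72.6 -543.3]
rotvec deg [ 0.08 19.81  0.02] jaw -70.19
shift in target axes [-266.3   71.9 -673.6]
t 0.1 tcp [ 0.2117 -0.5876  0.2219] gap 1.0 F [ 0.8 -0.3 -0.5] shift mm [-478.9   72.6 -543.3]
rotvec deg [ 8.000e-02 -7.019e+01 -5.000e-02] jaw -70.19
shift in target axes [-673.6   71.9  266.3]
t 0.1 tcp [ 0.2117 -0.5876  0.2219] gap 1.0 F [ 0.8 -0.3 -0.5] shift mm [-478.9   72.6 -543.3]
rotvec deg [5.0000e-02 1.0981e+02 8.0000e-02] jaw -70.19
shift in target axes [ 673.6   71.9 -266.3]
```

```bash
python3 -m pendant '[[-0.02,0,-0.01,0,6.6,0],[-0.025,0,-0.02,0,6.6,0],[-0.025,0,-0.02,0,6.6,0],[-0.025,0,-0.03,0,0,0],[-0.02,0,-0.035,0,0,0],[-0.02,0,-0.035,0,0,0],[-0.015,0,-0.035,0,0,0],[-0.015,0,-0.035,0,0,0],[-0.015,0,-0.035,0,0,0],[-0.01,0,-0.035,0,0,0],[-0.01,0,-0.035,0,0,0],[-0.01,0,-0.035,0,0,0]]' 100
python3 -c "
from h import *
go([.478,.086,.15],-90)"
```

```text
time: 1.1
tcp_pos: [0.4094, -0.212, 0.2225]
tcp_rot: [0.0, 0.0, -0.707, 0.707]
ft_force: [0.0, 0.5, 0.2]
finger_gap: 1.0
t 1.1 tcp [ 0.4094 -0.212   0.2225] gap 1.0 F [0.  0.5 0.2] shift mm [ -68.7   72.5 -298. ]
rotvec deg [-0.    0.02  0.02] jaw -89.98
shift in target axes [ -68.6   72.5 -298. ]
```

```bash
python3 -m pendant '[[-0.008,0,-0.035,0,0,0],[-0.008,0,-0.035,0,0,0],[-0.008,0,-0.035,0,0,0],[-0.008,0,-0.035,0,0,0],[-0.008,0,-0.035,0,0,0],[-0.008,0.012,-0.035,0,0,0],[-0.008,0.015,-0.03,0,0,0],[-0.006,0.015,-0.02,0,0,0],[0,0.015,-0.01,0,0,0],[0,0.01,0,0,0,0],[0,0,0,0,0,0],[0,0,0,0,0,0]]'
python3 -c "
from h import *
go([.478,.086,.15],-90)
for n in ('top','side'): snap(n,n+'1')"
```

```text
time: 2.1
tcp_pos: [0.471, 0.055, 0.1553]
tcp_rot: [0.001, 0.0, -0.707, 0.707]
ft_force: [0.0, 1.2, 1.4]
finger_gap: 0.998
t 2.1 tcp [0.471  0.055  0.1553] gap 0.998 F [0.  1.2 1.4] shift mm [ -7.    5.3 -31. ]
rotvec deg [-0.04 -0.04  0.09] jaw -90.04
shift in target axes [ -7.    5.3 -31. ]
```

View pics/side1.png

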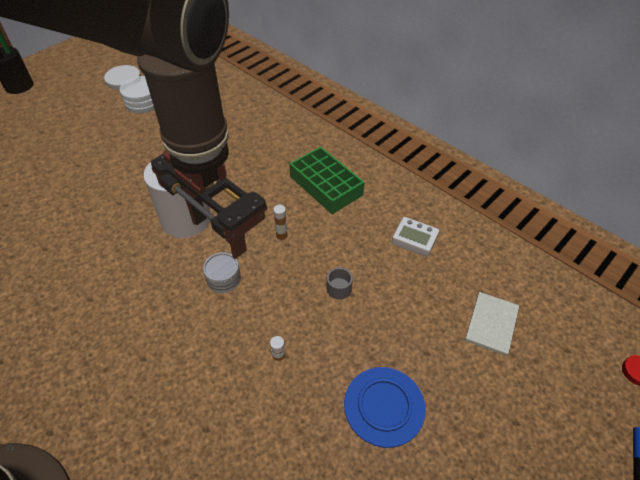

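View pics/top1.png

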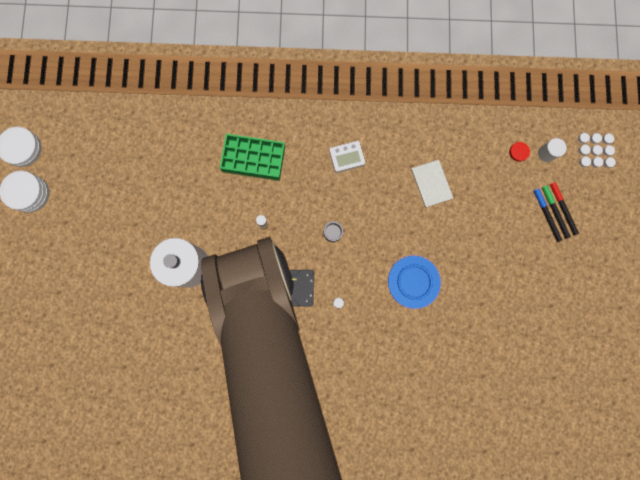

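```bash
python3 -m pendant '[[-0.003,0,-0.011,0,0,0],[-0.003,0,-0.011,0,0,0],[-0.001,0,-0.009,0,0,0],[0,0.02,0,0,0,0],[0,0.02,0,0,0,0],[0,0.015,0,0,0,0],[0,0.015,0,0,0,0],[0,0,0,0,0,0],[0,0,0,0,0,0]]'
python3 -c "
from h import *
go([.478,.086,.018],-90)
for n in ('side',): snap(n,n+'2')"
```

```text
time: 2.95
tcp_pos: [0.4782, 0.0874, 0.0856]
tcp_rot: [0.0, 0.001, -0.707, 0.707]
ft_force: [0.4, -0.4, 0.7]
finger_gap: 1.002
t 2.95 tcp [0.4782 0.0874 0.0856] gap 1.002 F [ 0.4 -0.4  0.7] shift mm [ 0.1 67.6  1.4]
rotvec deg [-0.    0.03  0.06] jaw -89.97
shift in target axes [ 0.2 67.6  1.4]
```

View pics/side2.png

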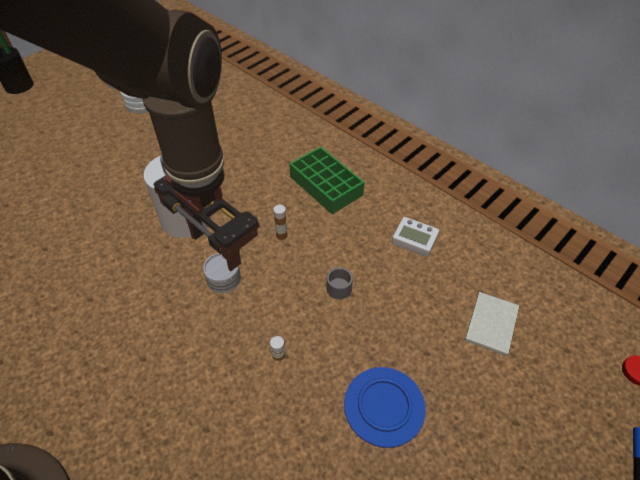

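```bash
python3 -m pendant '[[0,0.015,0.001,0,0,0],[0,0.015,0,0,0,0],[0,0.015,0,0,0,0],[0,0.012,0,0,0,0],[0,0.01,0,0,0,0],[0,0,0,0,0,0],[0,0,0,0,0,0]]'
python3 -m pendant '[[0,0,0,0,0,0],[0,0,0,0,0,0],[0,0,0,0,0,0],[0,0,0,0,0,0],[0,0,0,0,0,0],[0,0,0,0,0,0],[0,0,0,0,0,0],[0,0,0,0,0,0]]' 0
python3 -c "
from h import *
go([.478,.086,.16],-90)"
```

```text
time: 3.58
tcp_pos: [0.4787, 0.0863, 0.0191]
tcp_rot: [0.0, -0.0, 0.707, -0.707]
ft_force: [-0.1, -0.1, 0.4]
finger_gap: 0.999
time: 4.25
tcp_pos: [0.4788, 0.0863, 0.0191]
tcp_rot: [0.0, 0.0, 0.707, -0.707]
ft_force: [-0.5, -0.1, 5.3]
finger_gap: 0.703
t 4.25 tcp [0.4788 0.0863 0.0191] gap 0.703 F [-0.5 -0.1  5.3] shift mm [   0.7 -140.9    0.3]
rotvec deg [ 0.01  0.02 -0.05] jaw -89.98
shift in target axes [   0.8 -140.9    0.3]
```

```bash
python3 -m pendant '[[0,-0.01,0,0,0,0],[0,-0.02,0,0,0,0],[0,-0.025,0,0,0,0],[0,-0.025,0.005,0,0,0],[0,-0.02,0.015,0,0,0],[0,0,0.025,0,0,0],[-0.003,0,0.03,0,0,0],[-0.003,0,0.03,0,0,0],[-0.003,0,0.03,0,0,0],[-0.003,0,0.03,0,0,0],[-0.003,0,0.03,0,0,0],[-0.003,0,0.03,0,0,0]]'
python3 -m pendant '[[0,0,0.03,0,0,0],[0,0,0.03,0,0,0],[0,0,0.03,0,0,0],[0,0,0.025,0,0,0],[0,0,0.015,0,0,0],[0,0,0.01,0,0,0],[0,0,0,0,0,0],[0,0,0,0,0,0]]'
python3 -c "
from h import *
go([.497,-.274,.06],-90)
for n in ('side','top'): snap(n,n+'3')"
```

```text
time: 5.25
tcp_pos: [0.4958, -0.1403, 0.1189]
tcp_rot: [-0.0, -0.0, 0.707, -0.707]
ft_force: [-0.3, 0.3, -2.0]
finger_gap: 0.701
time: 5.92
tcp_pos: [0.4962, -0.2781, 0.1185]
tcp_rot: [-0.0, -0.0, 0.707, -0.707]
ft_force: [0.1, -0.2, -2.2]
finger_gap: 0.705
t 5.92 tcp [ 0.4962 -0.2781  0.1185] gap 0.705 F [ 0.1 -0.2 -2.2] shift mm [-0.8 58.5 -4. ]
rotvec deg [0.06 0.   0.03] jaw -90.0
shift in target axes [-0.8 58.5 -4.1]
```

View pics/side3.png

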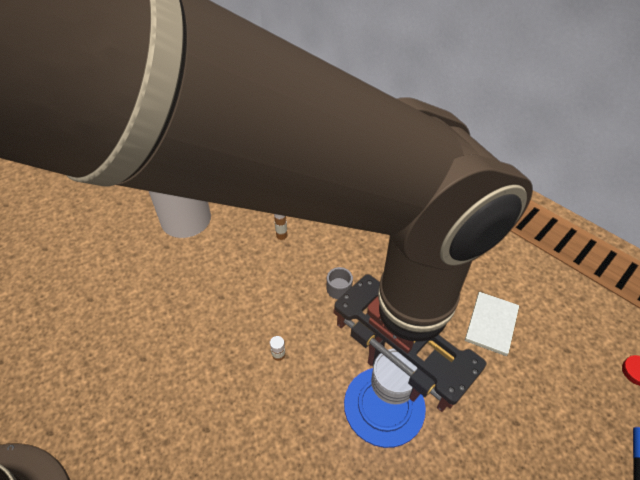

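```bash
python3 -m pendant '[[-0.001,0.015,-0.004,0,0,0],[0,0.02,0,0,0,0],[0,0.02,0,0,0,0],[0,0.015,0,0,0,0],[0,0.004,0,0,0,0],[0,0,0,0,0,0],[0,0,0,0,0,0]]'
python3 - <<'E'
from h import *
go([.497,-.274,.0255],-90)
im,d=snap('side','side4')
cv2.imwrite('pics/side4c.png',cv2.resize(im[330:470,310:470],None,fx=4,fy=4,interpolation=cv2.INTER_CUBIC))
E
```

```text
time: 6.6
tcp_pos: [0.4981, -0.2741, 0.0452]
tcp_rot: [0.001, -0.0, 0.707, -0.707]
ft_force: [0.5, 0.6, -2.9]
finger_gap: 0.701
t 6.6 tcp [ 0.4981 -0.2741  0.0452] gap 0.701 F [ 0.5  0.6 -2.9] shift mm [ 1.1 19.7 -0.1]
rotvec deg [ 0.01  0.08 -0.02] jaw -89.92
shift in target axes [ 1.1 19.7 -0.1]
```

View pics/side4c.png

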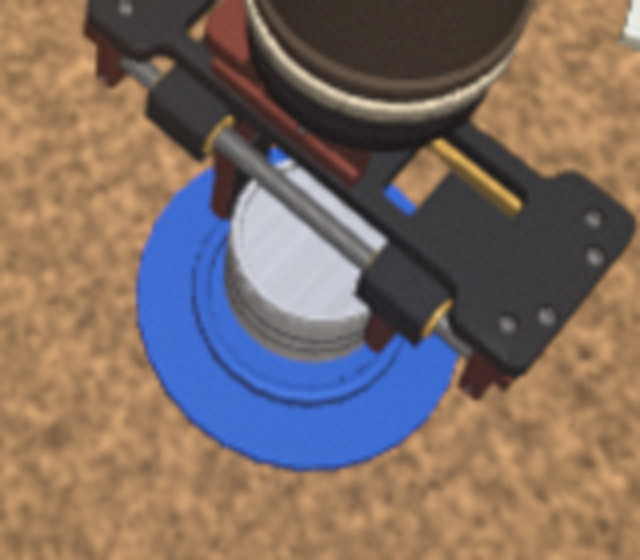

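```bash
python3 - <<'E'
from h import *
im=np.load('side4.npz')['im'].copy()
a=np.linspace(0,2*np.pi,400)
# base outlines (side cam estimate) and puck outline prediction at tcp
big=cv2.resize(im[330:470,310:470],None,fx=4,fy=4,interpolation=cv2.INTER_CUBIC)
def draw(c,r,z,col):
    p=project('side',np.c_[c[0]+r*np.cos(a),c[1]+r*np.sin(a),0*a+z]); p=(p-[310,330]+.5)*4
    cv2.polylines(big,[p.astype(np.int32)],True,col,1)
draw((.4982,-.2744),.062,.006,(0,0,255));draw((.4982,-.2744),.041,.014,(0,0,255));draw((.4982,-.2744),.035,.014,(0,0,255))
draw((.4994,-.2741),.031,.0662,(0,255,0));draw((.4994,-.2741),.031,.0262,(0,255,0))
cv2.imwrite('pics/side4d.png',big)
E
```

```text
(no output)
```

View pics/side4d.png

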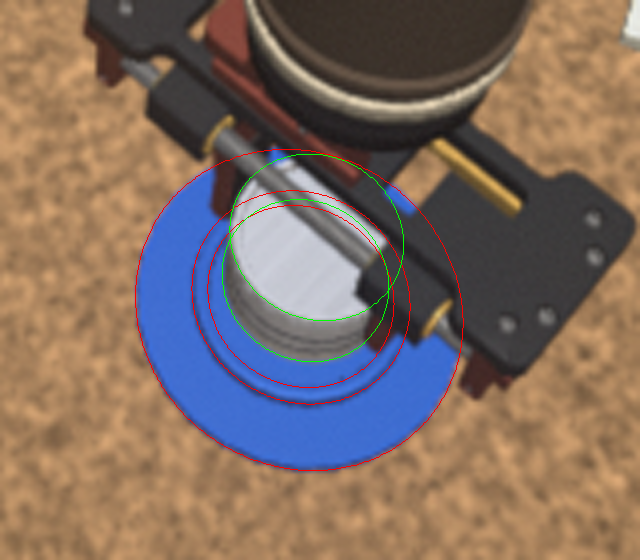

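```bash
python3 -m pendant '[[0.001,0.006,0,0,0,0],[0,0.005,0,0,0,0],[0,0.005,0,0,0,0],[0,0.003,0,0,0,0],[0,0,0,0,0,0],[0,0,0,0,0,0]]'
python3 -c "
from h import *
go([.497,-.274,.0255],-90)"
```

```text
time: 7.15
tcp_pos: [0.4964, -0.2748, 0.0254]
tcp_rot: [-0.0, -0.0, 0.707, -0.707]
ft_force: [-0.8, -0.1, -2.0]
finger_gap: 0.702
t 7.15 tcp [ 0.4964 -0.2748  0.0254] gap 0.702 F [-0.8 -0.1 -2. ] shift mm [-0.6 -0.1 -0.8]
rotvec deg [0.01 0.01 0.01] jaw -89.99
shift in target axes [-0.6 -0.1 -0.8]
```

```bash
python3 -m pendant '[[0,0,0,0,0,0],[0,0,0,0,0,0],[0,0,0,0,0,0],[0,0,0,0,0,0],[0,0,0,0,0,0],[0,0,0,0,0,0]]' 100
python3 -m pendant '[[0,-0.01,0,0,0,0],[0,-0.015,0,0,0,0],[0,-0.02,0,0,0,0],[0,-0.02,0,0,0,0],[0,-0.02,0,0,0,0],[-0.01,-0.01,-0.02,0,0,0],[-0.02,0,-0.03,0,0,0],[-0.02,0,-0.03,0,0,0],[-0.02,0,-0.03,0,0,0],[-0.02,0,-0.03,0,0,0],[-0.015,0,-0.03,0,0,0],[0,0,-0.02,0,0,0]]'
python3 - <<'E'
from h import *
go([.606,-.081,.015],-90)
for n in("side","top"):
    im,d=snap(n,n+'5');P=cloud(n,d)
    H=np.nan_to_num(P[...,2])
    m=(H>.04)&(H<.055)&(np.hypot(P[...,0]-.497,P[...,1]+.274)<.045)
    print(n,m.sum(),circ(onplane(n,*cv2.findContours(m.astype(np.uint8),0,1)[0][0][:,0].T.astype(float),.046)) if m.sum()>30 else '', np.median(H[m]) if m.any() else '')
E
```

```text
time: 7.65
tcp_pos: [0.4966, -0.2749, 0.0258]
tcp_rot: [-0.0, 0.0, -0.707, 0.707]
ft_force: [-0.8, -0.2, -0.7]
finger_gap: 0.996
time: 8.65
tcp_pos: [0.6042, -0.0804, 0.1216]
tcp_rot: [0.002, -0.0, 0.708, -0.706]
ft_force: [-0.1, -0.3, 0.3]
finger_gap: 1.001
t 8.65 tcp [ 0.6042 -0.0804  0.1216] gap 1.001 F [-0.1 -0.3  0.3] shift mm [ -1.5 106.6   0.8]
rotvec deg [ 0.11  0.2  -0.16] jaw -89.8
shift in target axes [ -1.8 106.6   0.6]
side 1284 (array([ 0.49701198, -0.27595513]), np.float64(0.030773344717046045)) 0.04212625218082283
top 323 (array([ 0.12786233, -0.06954878]), np.float64(0.39480224256719765)) 0.04218856319282693
```

View pics/side5.png

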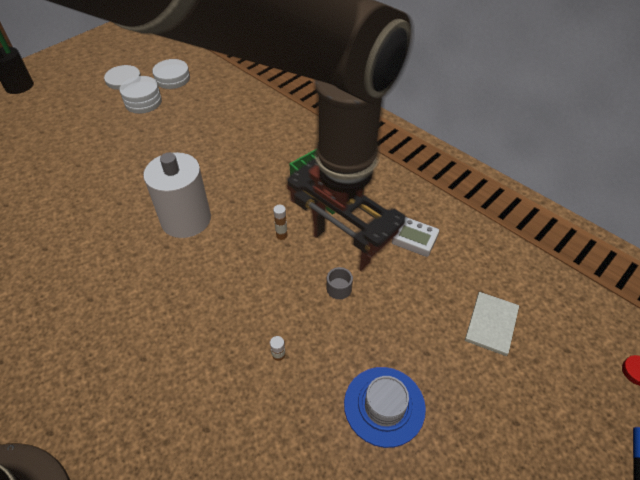

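View pics/top5.png

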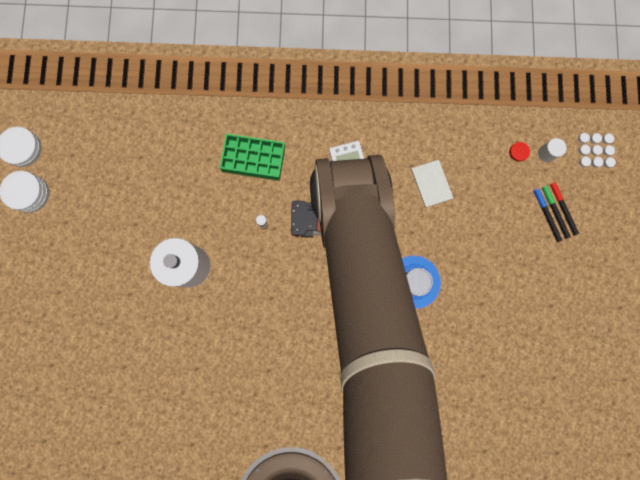

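```bash
python3 - <<'E'
from h import *
for n,f in(("side","side5"),("side","side0"),("top","top0")):
    d=np.load(f+'.npz')['d'];H=cloud(n,d);r=np.hypot(H[...,0]-.607,H[...,1]+.081)
    m=(H[...,2]>.033)&(H[...,2]<.042)&(r<.03)
    p=H[m]; hull=cv2.convexHull(np.float32(p[:,:2])*1000)[:,0]/1000
    print(f,m.sum(),circ(hull), cv2.minEnclosingCircle(np.float32(p[:,:2])))
E
```

```text
side5 186 (array([ 0.60940339, -0.08035643]), np.float64(0.022830123666766164)) ((0.6088482141494751, -0.07965215295553207), 0.02412485145032406)
side0 189 (array([ 0.60923994, -0.08055996]), np.float64(0.022869588312642724)) ((0.6089382171630859, -0.08046827465295792), 0.023977799341082573)
top0 78 (array([ 0.6050482 , -0.08043053]), np.float64(0.022111671103315654)) ((0.6052377820014954, -0.08072974532842636), 0.022765085101127625)
```

```bash
python3 -m pendant '[[-0.001,0.02,0,0,0.2,0],[-0.001,0.02,0,0,0,0],[-0.001,0.02,0,0,0,0],[0,0.018,0,0,0,0],[0,0.015,0,0,0,0],[0,0.013,0,0,0,0],[0,0,0,0,0,0],[0,0,0,0,0,0]]'
python3 -c "
from h import *
go([.607,-.081,.015],-90)"
```

```text
time: 9.42
tcp_pos: [0.6041, -0.0855, 0.0146]
tcp_rot: [0.002, -0.001, -0.707, 0.707]
ft_force: [0.1, 0.1, 0.3]
finger_gap: 1.001
t 9.42 tcp [ 0.6041 -0.0855  0.0146] gap 1.001 F [0.1 0.1 0.3] shift mm [-2.9 -0.4 -4.5]
rotvec deg [-0.01 -0.23  0.06] jaw -90.23
shift in target axes [-2.9 -0.4 -4.5]
```

```bash
python3 -m pendant '[[-0.003,0,-0.0045,0,0,0],[0,0,0,0,0,0],[0,0,0,0,0,0]]'
python3 -m pendant '[[0,0,0,0,0,0],[0,0,0,0,0,0],[0,0,0,0,0,0],[0,0,0,0,0,0],[0,0,0,0,0,0],[0,0,0,0,0,0],[0,0,0,0,0,0],[0,0,0,0,0,0],[0,0,0,0,0,0]]' 0
python3 -c "
from h import *
go([.607,-.081,.015],-90)"
```

```text
time: 9.67
tcp_pos: [0.6085, -0.0798, 0.0158]
tcp_rot: [-0.0, 0.002, 0.707, -0.707]
ft_force: [0.0, -0.6, -0.4]
finger_gap: 0.997
time: 10.42
tcp_pos: [0.6075, -0.0803, 0.0146]
tcp_rot: [0.001, -0.001, -0.707, 0.707]
ft_force: [0.1, 0.5, -0.4]
finger_gap: 0.517
t 10.42 tcp [ 0.6075 -0.0803  0.0146] gap 0.517 F [ 0.1  0.5 -0.4] shift mm [ 0.5 -0.4  0.7]
rotvec deg [-0.   -0.19  0.  ] jaw -90.19
shift in target axes [ 0.5 -0.4  0.7]
```

```bash
python3 -m pendant '[[0,-0.01,0,0,0,0],[0,-0.02,0,0,0,0],[0,-0.025,0,0,0,0],[0,-0.025,0,0,0,0],[0,-0.02,0.005,0,0,0],[0.01,-0.005,0.02,0,0,0],[0.02,0,0.03,0,0,0],[0.02,0,0.03,0,0,0],[0.02,0,0.03,0,0,0],[0.02,0,0.03,0,0,0],[0.015,0,0.03,0,0,0],[0.007,0,0.02,0,0,0]]'
python3 -m pendant '[[0,0,0,0,0,0],[0,0,0,0,0,0],[0,0,0,0,0,0]]'
python3 -c "
from h import *
go([.496,-.275,.065],-90)"
```

```text
time: 11.42
tcp_pos: [0.492, -0.2785, 0.1204]
tcp_rot: [0.003, -0.002, -0.707, 0.708]
ft_force: [0.2, -1.3, -0.2]
finger_gap: 0.518
time: 11.67
tcp_pos: [0.4953, -0.2741, 0.1201]
tcp_rot: [-0.001, 0.001, 0.707, -0.707]
ft_force: [0.3, 0.7, -0.5]
finger_gap: 0.516
t 11.67 tcp [ 0.4953 -0.2741  0.1201] gap 0.516 F [ 0.3  0.7 -0.5] shift mm [-0.6 55.1  0.9]
rotvec deg [ 0.03 -0.15 -0.04] jaw -90.15
shift in target axes [-0.7 55.1  0.9]
```

```bash
python3 -m pendant '[[-0.001,0.015,0.001,0,0,0],[0,0.015,0,0,0,0],[0,0.015,0,0,0,0],[0,0.008,0,0,0,0],[0,0,0,0,0,0],[0,0,0,0,0,0],[0,0,0,0,0,0]]'
python3 - <<'E'
from h import *
go([.496,-.275,.0565],-90)
im,d=snap('side','side6')
a=np.linspace(0,2*np.pi,400)
big=cv2.resize(im[330:470,310:470],None,fx=4,fy=4,interpolation=cv2.INTER_CUBIC)
def draw(c,r,z,col):
    p=project('side',np.c_[c[0]+r*np.cos(a),c[1]+r*np.sin(a),0*a+z]); p=(p-[310,330]+.5)*4
    cv2.polylines(big,[p.astype(np.int32)],True,col,1)
draw((.497,-.276),.031,.046,(0,0,255));draw((.497,-.276),.028,.046,(0,0,255))
draw((.497,-.276),.023,.0527,(0,255,0))
cv2.imwrite('pics/side6d.png',big)
E
```

```text
time: 12.25
tcp_pos: [0.4966, -0.2755, 0.0674]
tcp_rot: [0.0, -0.001, -0.707, 0.707]
ft_force: [0.5, 0.2, -0.3]
finger_gap: 0.514
t 12.25 tcp [ 0.4966 -0.2755  0.0674] gap 0.514 F [ 0.5  0.2 -0.3] shift mm [ 0.7 10.9 -0.5]
rotvec deg [-0.01 -0.13 -0.06] jaw -90.13
shift in target axes [ 0.6 10.9 -0.5]
```

View pics/side6d.png

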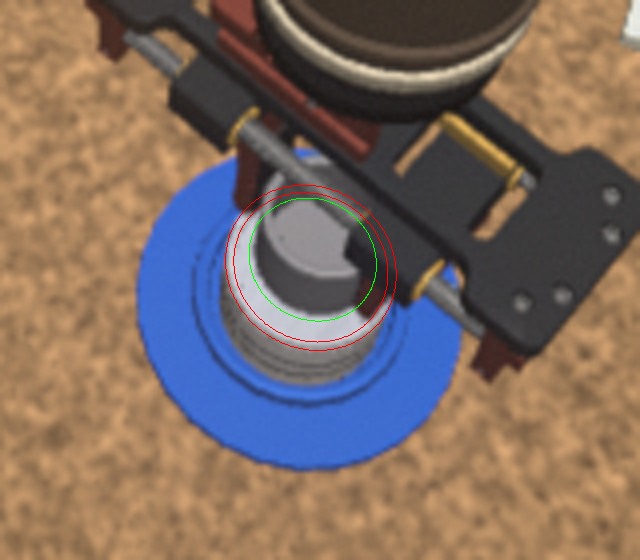

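```bash
python3 -c "
from h import *
p=project('side',[.497,-.276,.0527])
print((onplane('side',p[0]+1.5,p[1]-1.5,.0527)-[.497,-.276,.0527])*1000)"
```

```text
[ 3.26448486e+00 -1.60164196e-01 -2.77555756e-14]
```

```bash
python3 -m pendant '[[0.002,0.002,0,0,0,0],[0,0.003,0,0,0,0],[0,0.003,0,0,0,0],[0,0.0025,0,0,0,0],[0,0,0,0,0,0],[0,0,0,0,0,0],[0,0,0,0,0,0]]'
python3 -c "
from h import *
go([.4945,-.275,.0557],-90)"
```

```text
time: 12.88
tcp_pos: [0.4938, -0.2759, 0.0561]
tcp_rot: [-0.001, 0.001, 0.707, -0.707]
ft_force: [-0.3, 0.8, -1.2]
finger_gap: 0.515
t 12.88 tcp [ 0.4938 -0.2759  0.0561] gap 0.515 F [-0.3  0.8 -1.2] shift mm [-0.7  0.4 -0.9]
rotvec deg [ 0.01 -0.19  0.01] jaw -90.19
shift in target axes [-0.7  0.4 -0.9]
```

Release, rise, and head towards the vial.

```bash
python3 -m pendant '[[0,0,0,0,0,0],[0,0,0,0,0,0],[0,0,0,0,0,0],[0,0,0,0,0,0],[0,0,0,0,0,0],[0,0,0,0,0,0],[0,0,0,0,0,0]]' 100
python3 -m pendant '[[0,-0.01,0,0,0,0],[0,-0.015,0,0,0,0],[0,-0.02,0,0,0,0],[0,-0.02,0,0,0,0],[0,-0.02,0,0,0,0],[0,-0.015,-0.01,0,0,0],[-0.01,0,-0.02,0,0,0],[-0.015,0,-0.03,0,0,0],[-0.015,0,-0.03,0,0,0],[-0.015,0,-0.03,0,0,0],[-0.015,0,-0.03,0,0,0],[-0.015,0,-0.03,0,0,0]]'
python3 -m pendant '[[-0.01,0,-0.03,0,0,0],[-0.01,0,-0.03,0,0,0],[-0.01,0,-0.03,0,0,0],[-0.01,0,-0.03,0,0,0],[0,0,-0.02,0,0,0],[0,0,-0.01,0,0,0],[0,0,0,0,0,0],[0,0,0,0,0,0],[0,0,0,0,0,0]]'
python3 - <<'E'
from h import *
go([.6215,.0825,.05],-90)
for n in("side","top"):
    im,d=snap(n,n+'7');P=cloud(n,d)
    r=np.hypot(P[...,0]-.497,P[...,1]+.274)
    m=(P[...,2]>.065)&(P[...,2]<.085)&(r<.04);p=P[m];print(n,m.sum(),cv2.minEnclosingCircle(np.float32(p[:,:2])),np.median(p[:,2]))
    m=(P[...,2]>.03)&(P[...,2]<.052)&(r<.045)&(r>.025);p=P[m];print(np.median(p[:,2]) if len(p) else '')
big=cv2.resize(np.load('side7.npz')['im'][330:470,310:470],None,fx=4,fy=4,interpolation=cv2.INTER_CUBIC);cv2.imwrite('pics/side7d.png',big)
E
```

```text
time: 13.47
tcp_pos: [0.4938, -0.276, 0.0562]
tcp_rot: [0.001, -0.001, -0.707, 0.707]
ft_force: [0.5, 0.8, -0.0]
finger_gap: 0.985
time: 14.47
tcp_pos: [0.58, -0.0948, 0.1572]
tcp_rot: [0.001, -0.002, -0.707, 0.707]
ft_force: [1.0, 0.0, 0.1]
finger_gap: 1.002
time: 15.22
tcp_pos: [0.6199, 0.0512, 0.1563]
tcp_rot: [0.002, -0.002, -0.707, 0.708]
ft_force: [0.2, 0.1, -0.2]
finger_gap: 0.999
t 15.22 tcp [0.6199 0.0512 0.1563] gap 0.999 F [ 0.2  0.1 -0.2] shift mm [ -1.5 106.3 -31.4]
rotvec deg [-0.08 -0.31  0.  ] jaw -90.31
shift in target axes [ -1.6 106.3 -31.3]
side 445 ((0.49544429779052734, -0.27694714069366455), 0.023484472185373306) 0.07577086962916624
0.043524539726811695
top 147 ((0.49213817715644836, -0.2765403091907501), 0.023012690246105194) 0.07500699978638492
0.04266635691840426
```

View pics/side7d.png

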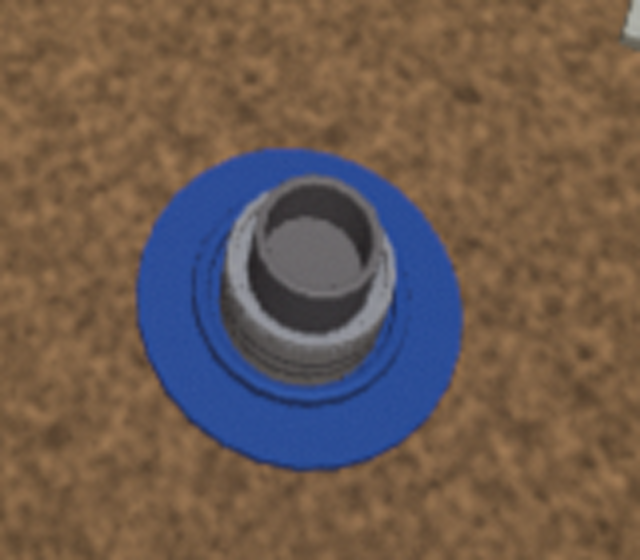

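View pics/side7.png

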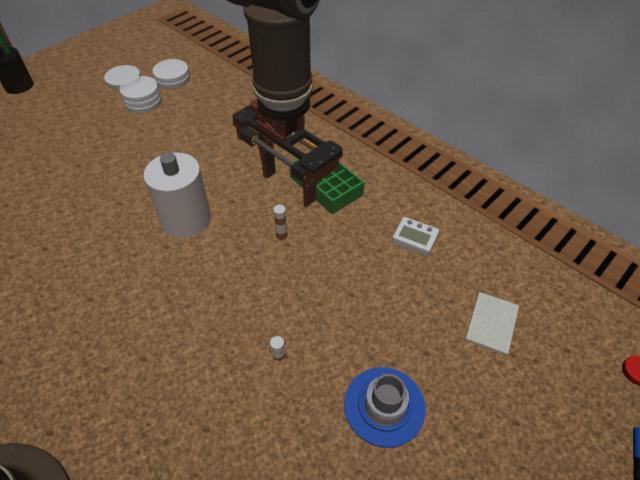

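```bash
python3 -m pendant '[[0,0,-0.01,0,0,0],[0,0,-0.011,0,0,0],[-0.001,0,-0.01,0,0,0],[0,0,0,0,0,0],[0,0,0,0,0,0],[0,0,0,0,0,0]]'
python3 -c "
from h import *
go([.621,.0825,.046],-90)"
```

```text
time: 15.82
tcp_pos: [0.621, 0.0847, 0.156]
tcp_rot: [0.001, -0.001, -0.707, 0.707]
ft_force: [-0.2, 0.0, 0.1]
finger_gap: 1.002
t 15.82 tcp [0.621  0.0847 0.156 ] gap 1.002 F [-0.2  0.   0.1] shift mm [-1.0e-01  1.1e+02  2.2e+00]
rotvec deg [-0.02 -0.15  0.01] jaw -90.15
shift in target axes [ -0.  110.    2.2]
```

```bash
python3 -m pendant '[[0,0.015,0.002,0,0,0],[0,0.02,0,0,0,0],[0,0.02,0,0,0,0],[0,0.02,0,0,0,0],[0,0.02,0,0,0,0],[0,0.015,0,0,0,0],[0,0,0,0,0,0],[0,0,0,0,0,0],[0,0,0,0,0,0]]'
python3 -c "
from h import *
go([.621,.0825,.046],-90)"
```

```text
time: 16.57
tcp_pos: [0.6217, 0.0825, 0.0471]
tcp_rot: [-0.001, 0.002, 0.707, -0.707]
ft_force: [-0.0, 0.2, -0.1]
finger_gap: 0.997
t 16.57 tcp [0.6217 0.0825 0.0471] gap 0.997 F [-0.   0.2 -0.1] shift mm [0.7 1.1 0. ]
rotvec deg [ 0.   -0.21 -0.07] jaw -90.21
shift in target axes [ 0.7  1.1 -0. ]
```

```bash
python3 -m pendant '[[0,0,0,0,0,0],[0,0,0,0,0,0],[0,0,0,0,0,0],[0,0,0,0,0,0],[0,0,0,0,0,0],[0,0,0,0,0,0],[0,0,0,0,0,0],[0,0,0,0,0,0]]' 35
python3 -m pendant '[[0,0,0,0,0,0],[0,0,0,0,0,0],[0,0,0,0,0,0],[0,0,0,0,0,0],[0,0,0,0,0,0],[0,0,0,0,0,0]]' 0
python3 -c "
from h import *
go([.621,.0825,.046],-90)
snap('side','side8')"
```

```text
time: 17.23
tcp_pos: [0.621, 0.0826, 0.0461]
tcp_rot: [0.001, -0.001, -0.707, 0.707]
ft_force: [0.4, 0.2, 0.1]
finger_gap: 0.432
time: 17.73
tcp_pos: [0.621, 0.0826, 0.0461]
tcp_rot: [0.001, -0.001, -0.707, 0.707]
ft_force: [0.4, 0.3, -0.2]
finger_gap: 0.245
t 17.73 tcp [0.621  0.0826 0.0461] gap 0.245 F [ 0.4  0.3 -0.2] shift mm [-0.   0.1  0.1]
rotvec deg [-0.   -0.19  0.  ] jaw -90.19
shift in target axes [-0.   0.1  0.1]
```

View pics/side8.png

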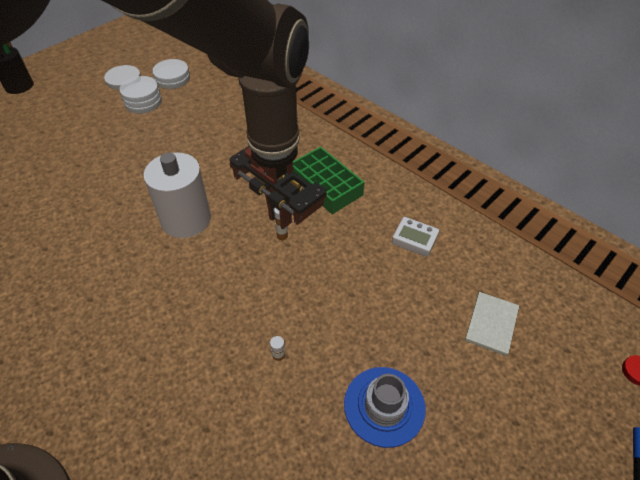

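```bash
python3 -m pendant '[[0,-0.01,0,0,0,0],[0,-0.02,0,0,0,0],[0,-0.025,0,0,0,0],[0,-0.025,0,0,0,0],[0,-0.025,0.005,0,0,0],[0,-0.01,0.015,0,0,0],[0.005,0,0.025,0,0,0],[0.01,0,0.03,0,0,0],[0.012,0,0.03,0,0,0],[0.012,0,0.03,0,0,0],[0.012,0,0.03,0,0,0],[0.012,0,0.03,0,0,0]]'
python3 -m pendant '[[0.012,0,0.03,0,0,0],[0.012,0,0.03,0,0,0],[0.012,0,0.03,0,0,0],[0.012,0,0.03,0,0,0],[0.01,0,0.02,0,0,0],[0.006,0,0.015,0,0,0],[0,0,0.008,0,0,0],[0,0,0,0,0,0],[0,0,0,0,0,0],[0,0,0,0,0,0]]'
python3 -c "
from h import *
go([.494,-.2758,.108],-90)"
```

```text
time: 18.78
tcp_pos: [0.5567, -0.1135, 0.1621]
tcp_rot: [0.001, -0.001, -0.707, 0.707]
ft_force: [-0.1, -1.1, -0.4]
finger_gap: 0.242
time: 19.62
tcp_pos: [0.4937, -0.2733, 0.1614]
tcp_rot: [-0.0, 0.001, 0.707, -0.707]
ft_force: [0.9, 1.1, 0.1]
finger_gap: 0.248
t 19.62 tcp [ 0.4937 -0.2733  0.1614] gap 0.248 F [0.9 1.1 0.1] shift mm [-0.3 53.4  2.5]
rotvec deg [ 0.04 -0.07 -0.03] jaw -90.07
shift in target axes [-0.3 53.4  2.5]
```

```bash
python3 -m pendant '[[0,0.01,0.0025,0,0,0],[0,0.01,0,0,0,0],[0,0.006,0,0,0,0],[0,0,0,0,0,0],[0,0,0,0,0,0],[0,0,0,0,0,0]]'
python3 - <<'E'
from h import *
go([.494,-.2758,.0945],-90)
im,d=snap('side','side9');snap('top','top9')
a=np.linspace(0,2*np.pi,400)
big=cv2.resize(im[300:450,310:470],None,fx=4,fy=4,interpolation=cv2.INTER_CUBIC)
def draw(c,r,z,col):
    p=project('side',np.c_[c[0]+r*np.cos(a),c[1]+r*np.sin(a),0*a+z]); p=(p-[310,300]+.5)*4
    cv2.polylines(big,[p.astype(np.int32)],True,col,1)
draw((.4955,-.277),.019,.077,(0,0,255))
draw((.4955,-.277),.011,.090,(0,255,0))
cv2.imwrite('pics/side9d.png',big)
E
```

```text
time: 20.12
tcp_pos: [0.4929, -0.2773, 0.1351]
tcp_rot: [-0.001, 0.001, 0.707, -0.707]
ft_force: [0.4, -1.3, -0.2]
finger_gap: 0.245
t 20.12 tcp [ 0.4929 -0.2773  0.1351] gap 0.245 F [ 0.4 -1.3 -0.2] shift mm [-1.1 40.6 -1.5]
rotvec deg [ 0.01 -0.17  0.01] jaw -90.17
shift in target axes [-1.1 40.6 -1.5]
```

View pics/side9d.png

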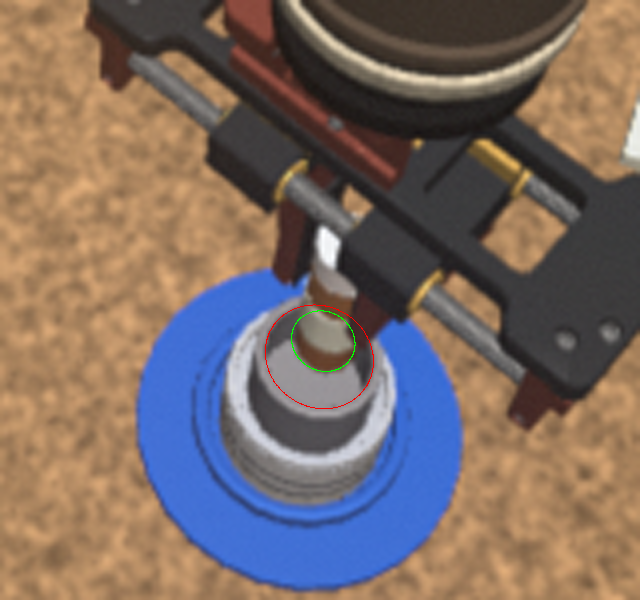

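```bash
python3 -m pendant '[[0,0.008,-0.0005,0,0,0],[0,0.008,0,0,0,0],[0,0.008,0,0,0,0],[0,0.007,0,0,0,0],[0,0.006,0,0,0,0],[0,0.004,0,0,0,0],[0,0,0,0,0,0],[0,0,0,0,0,0],[0,0,0,0,0,0]]'
python3 -c "
from h import *
go([.494,-.2758,.0935],-90)
snap('side','side10')"
```

```text
time: 20.97
tcp_pos: [0.4929, -0.277, 0.0941]
tcp_rot: [0.001, -0.001, -0.707, 0.707]
ft_force: [-0.3, 0.3, -0.2]
finger_gap: 0.24
t 20.97 tcp [ 0.4929 -0.277   0.0941] gap 0.24 F [-0.3  0.3 -0.2] shift mm [-1.1  0.6 -1.2]
rotvec deg [-0.   -0.18 -0.  ] jaw -90.18
shift in target axes [-1.1  0.6 -1.2]
```

View pics/side10.png

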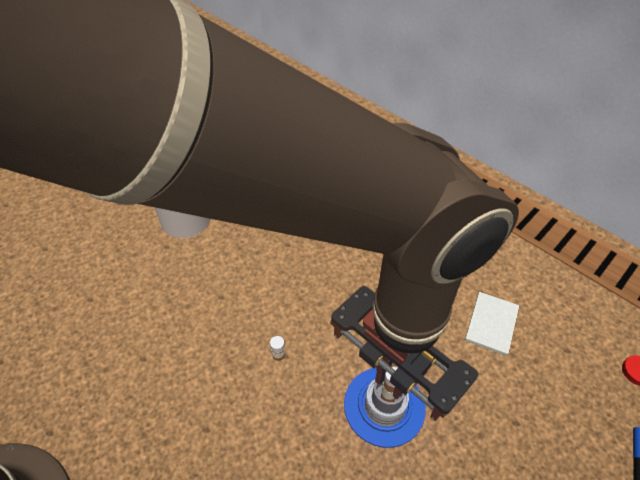

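```bash
python3 -m pendant '[[0,0.0005,0,0,0,0],[0,0,0,0,0,0],[0,0,0,0,0,0],[0,0,0,0,0,0],[0,0,0,0,0,0],[0,0,0,0,0,0],[0,0,0,0,0,0],[0,0,0,0,0,0],[0,0,0,0,0,0]]' 100
python3 -m pendant '[[0,-0.01,0,0,0,0],[0,-0.02,0,0,0,0],[0,-0.025,0,0,0,0],[0,-0.025,0,0,0,0],[0,-0.025,0,0,0,0],[0,-0.02,-0.01,0,0,0],[0,0,-0.02,0,0,0],[0,0,-0.03,0,0,0],[0,0,-0.03,0,0,0],[0,0,-0.03,0,0,0],[0,0,-0.03,0,0,0],[0,0,-0.03,0,0,0]]'
python3 -m pendant '[[0,0,-0.03,0,0,0],[-0.003,0,-0.03,0,0,0],[-0.003,0,-0.03,0,0,0],[-0.003,0,-0.03,0,0,0],[-0.003,0,-0.03,0,0,0],[-0.003,0,-0.03,0,0,0],[-0.003,0,-0.03,0,0,0],[-0.003,0,-0.03,0,0,0],[-0.003,0,-0.03,0,0,0],[0,0,-0.03,0,0,0],[0,0,-0.02,0,0,0],[0,0,-0.01,0,0,0]]'
python3 -m pendant '[[0,0,0,0,0,0],[0,0,0,0,0,0],[0,0,0,0,0,0]]'
python3 - <<'E'
from h import *
go([.518,.2507,.22],-90)
for n in("side","top"):
    im,d=snap(n,n+'11');P=cloud(n,d)
    r=np.hypot(P[...,0]-.495,P[...,1]+.276)
    m=(P[...,2]>.118)&(P[...,2]<.135)&(r<.04);p=P[m];print(n,m.sum(),p.mean(0) if len(p) else '')
E
```

```text
time: 21.77
tcp_pos: [0.4928, -0.277, 0.0937]
tcp_rot: [0.001, -0.001, -0.707, 0.707]
ft_force: [-0.9, -0.5, 0.5]
finger_gap: 0.89
time: 22.77
tcp_pos: [0.4932, -0.0956, 0.2196]
tcp_rot: [0.001, -0.001, -0.707, 0.707]
ft_force: [0.1, -0.8, -0.6]
finger_gap: 0.998
time: 23.77
tcp_pos: [0.5177, 0.2364, 0.2194]
tcp_rot: [0.0, -0.0, 0.708, -0.707]
ft_force: [0.1, 1.1, 0.6]
finger_gap: 1.003
time: 24.02
tcp_pos: [0.5189, 0.231, 0.2187]
tcp_rot: [0.002, -0.002, -0.707, 0.708]
ft_force: [0.6, -0.2, 0.0]
finger_gap: 0.999
t 24.02 tcp [0.5189 0.231  0.2187] gap 0.999 F [ 0.6 -0.2  0. ] shift mm [  1.   -1.3 -19.7]
rotvec deg [-0.07 -0.3  -0.01] jaw -90.3
shift in target axes [  0.9  -1.3 -19.7]
side 230 [ 0.49409425 -0.27865344  0.12491197]
top 91 [ 0.49158444 -0.27742742  0.12382158]
```

View pics/side11.png

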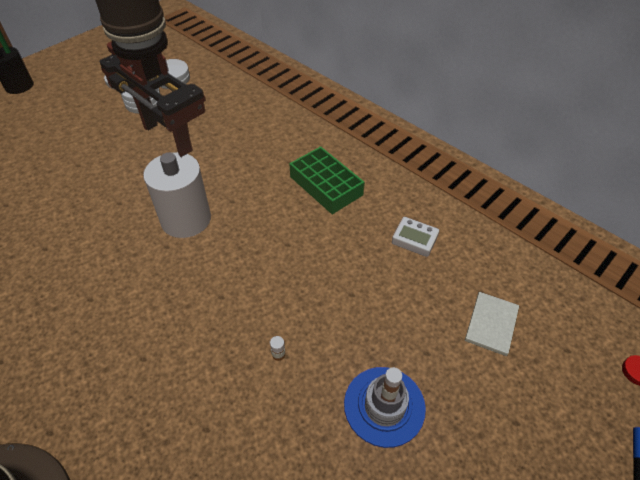

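View pics/top11.png

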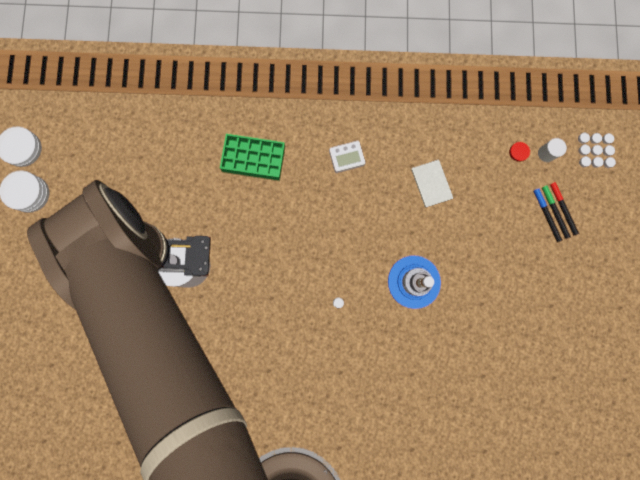

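```bash
python3 - <<'E'
from h import *
for n,f in(("side","side0"),("side","side11"),("top","top0")):
    d=np.load(f+'.npz')['d'];P=cloud(n,d);r=np.hypot(P[...,0]-.518,P[...,1]-.251)
    for lo,hi in((.159,.172),(.128,.138)):
        m=(P[...,2]>lo)&(P[...,2]<hi)&(r<.07);p=P[m]
        if len(p)>20: print(f,lo,m.sum(),cv2.minEnclosingCircle(np.float32(p[:,:2])),circ(cv2.convexHull(np.float32(p[:,:2])*1000)[:,0]/1000))
E
```

```text
side0 0.159 172 ((0.5213064551353455, 0.2531415522098541), 0.015171336010098457) (array([0.5211777 , 0.25338267]), np.float64(0.014520269688505703))
side0 0.128 1436 ((0.523052990436554, 0.2523866295814514), 0.052672047168016434) (array([0.52117158, 0.25312005]), np.float64(0.050241815860785306))
side11 0.159 173 ((0.521063506603241, 0.25335609912872314), 0.015220338478684425) (array([0.52077952, 0.25321158]), np.float64(0.014276862417088703))
side11 0.128 1427 ((0.5224844217300415, 0.2521525025367737), 0.05238774046301842) (array([0.52064277, 0.25293107]), np.float64(0.05025464594242254))
top0 0.159 149 ((0.5170969367027283, 0.2527346611022949), 0.014116689562797546) (array([0.51695351, 0.25280229]), np.float64(0.013620385855449784))
top0 0.128 1540 ((0.5165323615074158, 0.25331148505210876), 0.05030064657330513) (array([0.51668145, 0.25305989]), np.float64(0.0495856545897821))
```

```bash
python3 -m pendant '[[0,0,-0.011,0,0,0],[0,0,-0.011,0,0.2,0],[0,0,0,0,0,0],[0,0,0,0,0,0],[0,0,0,0,0,0]]'
python3 -m pendant '[[0,0.01,0,0,0,0],[0,0.015,0,0,0,0],[0,0.015,0,0,0,0],[0,0,0,0,0,0],[0,0,0,0,0,0],[0,0,0,0,0,0]]'
python3 -c "
from h import *
go([.519,.253,.1385],-90)
snap('side','side12')"
```

```text
time: 24.53
tcp_pos: [0.5184, 0.2551, 0.2185]
tcp_rot: [0.002, -0.002, -0.707, 0.707]
ft_force: [0.3, 0.6, -0.0]
finger_gap: 0.997
time: 25.03
tcp_pos: [0.5188, 0.255, 0.179]
tcp_rot: [-0.002, 0.003, 0.707, -0.707]
ft_force: [0.3, -0.2, 0.4]
finger_gap: 1.002
t 25.03 tcp [0.5188 0.255  0.179 ] gap 1.002 F [ 0.3 -0.2  0.4] shift mm [-0.2 40.5  2. ]
rotvec deg [ 0.01 -0.39 -0.01] jaw -90.39
shift in target axes [-0.2 40.5  2. ]
```

View pics/side12.png

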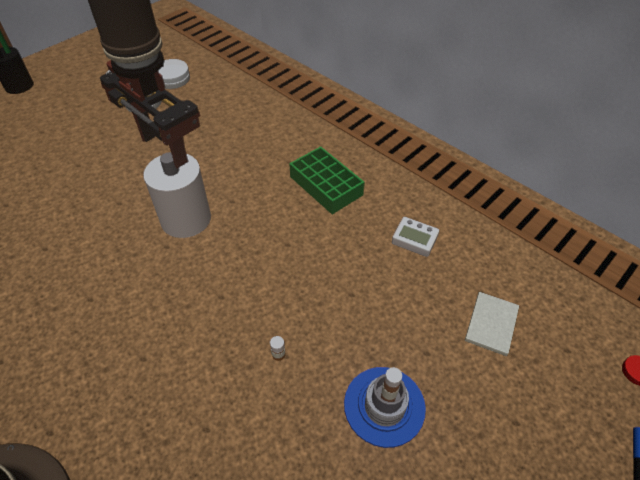

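```bash
python3 -m pendant '[[0,0.01,0.002,0,-0.3,0],[0,0.012,0,0,0,0],[0,0.01,0,0,0,0],[0,0.008,0,0,0,0],[0,0,0,0,0,0],[0,0,0,0,0,0],[0,0,0,0,0,0]]'
python3 -m pendant '[[0,0,0,0,0,0],[0,0,0,0,0,0],[0,0,0,0,0,0],[0,0,0,0,0,0],[0,0,0,0,0,0],[0,0,0,0,0,0],[0,0,0,0,0,0],[0,0,0,0,0,0]]' 25
python3 -m pendant '[[0,0,0,0,0,0],[0,0,0,0,0,0],[0,0,0,0,0,0],[0,0,0,0,0,0],[0,0,0,0,0,0],[0,0,0,0,0,0]]' 0
python3 -c "
from h import *
go([.519,.253,.1385],-90)"
```

```text
time: 25.67
tcp_pos: [0.5186, 0.2532, 0.1387]
tcp_rot: [-0.0, 0.001, 0.707, -0.707]
ft_force: [-0.4, -0.0, 0.7]
finger_gap: 1.003
time: 26.33
tcp_pos: [0.5186, 0.253, 0.1387]
tcp_rot: [0.001, -0.001, -0.707, 0.707]
ft_force: [0.1, 0.3, -0.5]
finger_gap: 0.43
time: 26.83
tcp_pos: [0.5185, 0.253, 0.1386]
tcp_rot: [-0.001, 0.001, 0.707, -0.707]
ft_force: [-0.4, 1.4, -1.2]
finger_gap: 0.312
t 26.83 tcp [0.5185 0.253  0.1386] gap 0.312 F [-0.4  1.4 -1.2] shift mm [-0.5  0.1  0. ]
rotvec deg [ 0.   -0.08  0.  ] jaw -90.08
shift in target axes [-0.5  0.1  0. ]
```

```bash
python3 -m pendant '[[0,-0.008,0,0,0,0],[0,-0.016,0,0,0,0],[0,-0.022,0,0,0,0],[0,-0.025,0,0,0,0],[0,-0.025,0,0,0,0],[0,-0.025,0,0,0,0],[0,-0.022,0,0,0,0],[0,-0.015,0.006,0,0,0],[0,-0.007,0.014,0,0,0],[0,0,0.02,0,0,0],[0,0,0.025,0,0,0],[0,0,0.025,0,0,0]]'
python3 -c "
from h import *
go([.4965,-.2735,.30],-90)
snap('side','side13')"
```

```text
time: 27.83
tcp_pos: [0.5179, 0.1623, 0.3042]
tcp_rot: [0.0, -0.0, -0.707, 0.707]
ft_force: [0.5, -0.6, -2.1]
finger_gap: 0.311
t 27.83 tcp [0.5179 0.1623 0.3042] gap 0.311 F [ 0.5 -0.6 -2.1] shift mm [ 21.3   4.2 435.8]
rotvec deg [-0.01 -0.02 -0.01] jaw -90.02
shift in target axes [ 21.4   4.2 435.8]
```

View pics/side13.png

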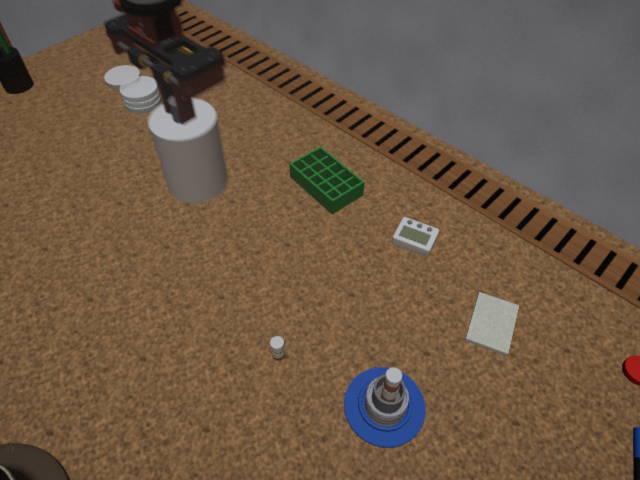

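Cover held upright, rim about 165 mm up. Continue gently over the base.

```bash
python3 -m pendant '[[0.001,0,0.025,0,0,0],[0.002,0,0.025,0,0,0],[0.002,0,0.025,0,0,0],[0.002,0,0.025,0,0,0],[0.002,0,0.025,0,0,0],[0.002,0,0.025,0,0,0],[0.002,0,0.025,0,0,0],[0.002,0,0.025,0,0,0],[0.002,0,0.025,0,0,0],[0.002,0,0.025,0,0,0],[0.002,0,0.025,0,0,0],[0,0,0.025,0,0,0]]'
python3 -m pendant '[[0,0,0.025,0,0,0],[0,0,0.025,0,0,0],[0,0,0.025,0,0,0],[0,0,0.02,0,0,0],[0,0,0.015,0,0,0],[0,0,0.01,0,0,0],[0,0,0.005,0,0,0],[0,0,0,0,0,0],[0,0,0,0,0,0],[0,0,0,0,0,0]]'
python3 - <<'E'
from h import *
go([.4965,-.2735,.295],-90)
for n in('side','top'): snap(n,n+'14')
E
```

```text
time: 28.88
tcp_pos: [0.4962, -0.1381, 0.3041]
tcp_rot: [0.001, -0.0, -0.707, 0.707]
ft_force: [0.8, -0.0, -1.4]
finger_gap: 0.315
time: 29.72
tcp_pos: [0.497, -0.2606, 0.3038]
tcp_rot: [0.0, 0.0, 0.707, -0.707]
ft_force: [-0.6, -0.2, -2.7]
finger_gap: 0.311
t 29.72 tcp [ 0.497  -0.2606  0.3038] gap 0.311 F [-0.6 -0.2 -2.7] shift mm [ 0.6  8.8 12.9]
rotvec deg [ 0.03  0.01 -0.01] jaw -89.99
shift in target axes [ 0.5  8.8 12.9]
```

View pics/side14.png

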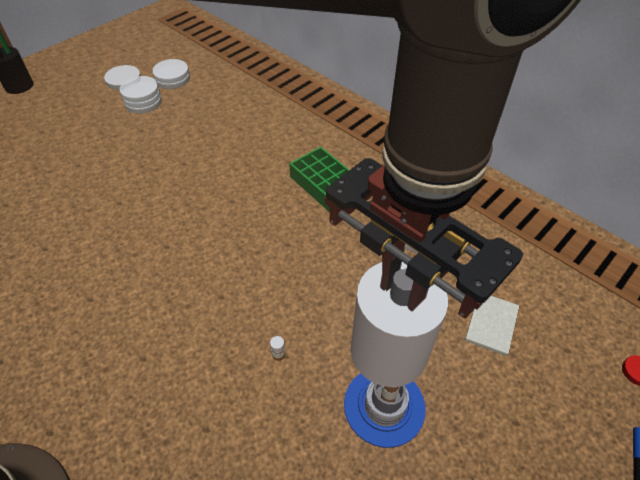

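```bash
python3 -m pendant '[[0,0,0.006,0,0,0],[0,0,0.007,0,0,0],[0,0,0,0,0,0],[0,0,0,0,0,0],[0,0,0,0,0,0]]'
python3 - <<'E'
from h import *
go([.4965,-.2735,.1455],-90)
for n in('side','top'):
    im,d=snap(n,n+'15');P=cloud(n,d);z=P[...,2]
    r=np.hypot(P[...,0]-.4965,P[...,1]+.274)
    m=(z>.292)&(z<.303)&(r<.06);p=P[m]
    print(n,m.sum(), np.median(p[:,2]) if len(p) else '',circ(cv2.convexHull(np.float32(p[:,:2])*1000)[:,0]/1000) if len(p)>30 else '')
E
```

```text
time: 30.23
tcp_pos: [0.4967, -0.2751, 0.3035]
tcp_rot: [-0.001, 0.001, 0.707, -0.707]
ft_force: [0.1, -0.8, -1.7]
finger_gap: 0.313
t 30.23 tcp [ 0.4967 -0.2751  0.3035] gap 0.313 F [ 0.1 -0.8 -1.7] shift mm [  0.2 158.   -1.5]
rotvec deg [ 0.01 -0.11  0.01] jaw -90.11
shift in target axes [  0.2 158.   -1.6]
side 3805 0.29764557442371775 (array([ 0.49759508, -0.27656235]), np.float64(0.04899890339896487))
top 471 0.2964569267660413 (array([ 0.49531002, -0.27578143]), np.float64(0.04930615573937735))
```

View pics/side15.png

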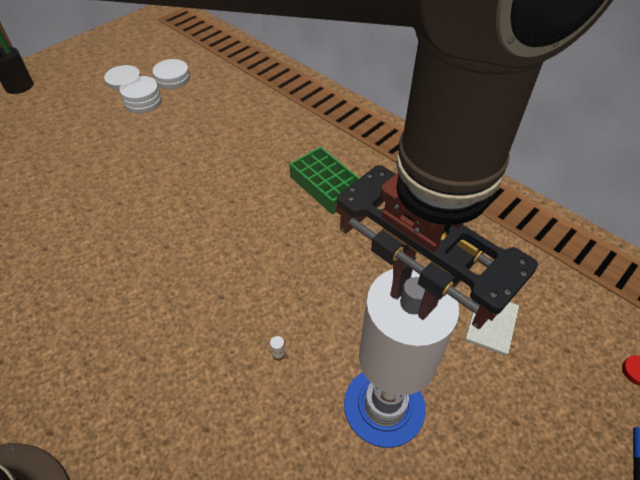

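```bash
python3 -m pendant '[[0,0.008,-0.002,0,0,0],[0,0.015,0,0,0,0],[0,0.015,0,0,0,0],[0,0.015,0,0,0,0],[0,0.015,0,0,0,0],[0,0.015,0,0,0,0],[0,0.015,0,0,0,0],[0,0.012,0,0,0,0],[0,0.008,0,0,0,0],[0,0,0,0,0,0],[0,0,0,0,0,0]]'
python3 - <<'E'
from h import *
go([.4965,-.2735,.1455],-90)
im,d=snap('side','side16')
cv2.imwrite('pics/side16d.png',cv2.resize(im[300:470,310:480],None,fx=3.4,fy=3.4,interpolation=cv2.INTER_CUBIC))
E
```

```text
time: 31.25
tcp_pos: [0.4967, -0.2727, 0.1854]
tcp_rot: [-0.001, 0.0, 0.707, -0.707]
ft_force: [0.4, 0.4, -1.6]
finger_gap: 0.313
t 31.25 tcp [ 0.4967 -0.2727  0.1854] gap 0.313 F [ 0.4  0.4 -1.6] shift mm [ 0.2 39.9  0.8]
rotvec deg [ 0.02 -0.07  0.03] jaw -90.07
shift in target axes [ 0.2 39.9  0.8]
```

View pics/side16d.png

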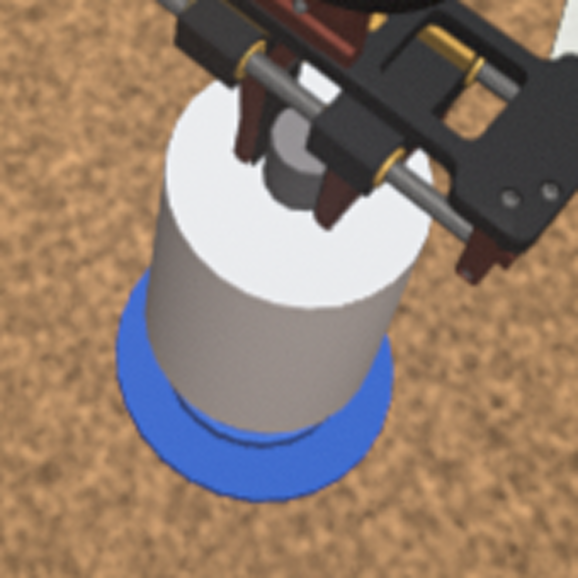

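Centred, with no contact force. Lower the last 40 mm.

```bash
python3 -m pendant '[[0,0.007,0,0,0,0],[0,0.007,0,0,0,0],[0,0.007,0,0,0,0],[0,0.006,0,0,0,0],[0,0.005,0,0,0,0],[0,0.004,0,0,0,0],[0,0.003,0,0,0,0],[0,0,0,0,0,0],[0,0,0,0,0,0],[0,0,0,0,0,0]]'
python3 - <<'E'
from h import *
go([.4965,-.2735,.1450],-90)
E
```

```text
time: 32.13
tcp_pos: [0.497, -0.2731, 0.1469]
tcp_rot: [0.0, -0.001, -0.707, 0.707]
ft_force: [0.1, -0.0, -2.2]
finger_gap: 0.312
t 32.13 tcp [ 0.497  -0.2731  0.1469] gap 0.312 F [ 0.1 -0.  -2.2] shift mm [0.5 1.9 0.4]
rotvec deg [-0.01 -0.09 -0.02] jaw -90.09
shift in target axes [0.5 1.9 0.4]
```

```bash
python3 -m pendant '[[0,0.001,0,0,0,0],[0,0.001,0,0,0,0],[0,0,0,0,0,0],[0,0,0,0,0,0],[0,0,0,0,0,0]]'
python3 - <<'E'
from h import *
go([.4965,-.2735,.1446],-90)
for n in('side','top'):
    im,d=snap(n,n+'17');P=cloud(n,d);z=P[...,2]
    r=np.hypot(P[...,0]-.4965,P[...,1]+.274)
    m=(z>.132)&(z<.144)&(r<.06);p=P[m]
    print(n,m.sum(), np.median(p[:,2]) if len(p) else '',circ(cv2.convexHull(np.float32(p[:,:2])*1000)[:,0]/1000) if len(p)>30 else '')
E
```

```text
time: 32.55
tcp_pos: [0.4968, -0.273, 0.1447]
tcp_rot: [0.0, -0.001, -0.707, 0.707]
ft_force: [-0.6, -0.0, -3.1]
finger_gap: 0.311
t 32.55 tcp [ 0.4968 -0.273   0.1447] gap 0.311 F [-0.6 -0.  -3.1] shift mm [0.3 0.1 0.5]
rotvec deg [-0.01 -0.09 -0.01] jaw -90.09
shift in target axes [0.3 0.1 0.5]
side 2479 0.13882963227310474 (array([ 0.49766637, -0.27431419]), np.float64(0.048739147120321485))
top 378 0.1374661387435422 (array([ 0.49529098, -0.2737398 ]), np.float64(0.04931956815060757))
```

```bash
python3 -m pendant '[[0,0,0,0,0,0],[0,0,0,0,0,0],[0,0,0,0,0,0],[0,0,0,0,0,0],[0,0,0,0,0,0],[0,0,0,0,0,0],[0,0,0,0,0,0],[0,0,0,0,0,0],[0,0,0,0,0,0]]' 100
python3 -m pendant '[[0,-0.01,0,0,0,0],[0,-0.015,0,0,0,0],[0,-0.02,0,0,0,0],[0,-0.025,0,0,0,0],[0,-0.025,0,0,0,0],[0,-0.015,-0.01,0,0,0],[0,0,-0.025,0,0,0],[0,0,-0.03,0,0,0],[0,0,-0.03,0,0,0],[0,0,-0.03,0,0,0],[0,0,-0.03,0,0,0],[0,0,-0.02,0,0,0]]'
python3 -m pendant '[[0,0,0,0,0,0],[0,0,0,0,0,0],[0,0,0,0,0,0],[0,0,0,0,0,0]]'
python3 - <<'E'
from h import *
go([.5,0,.25],-90)
for n in('side','top'):
    im,d=snap(n,n+'18');P=cloud(n,d);z=P[...,2]
    r=np.hypot(P[...,0]-.4965,P[...,1]+.274)
    m=(z>.132)&(z<.144)&(r<.06);p=P[m]
    A=np.c_[p[:,:2],np.ones(len(p))];k=np.linalg.lstsq(A,p[:,2],rcond=None)[0]
    print(n,m.sum(), np.median(p[:,2]),circ(cv2.convexHull(np.float32(p[:,:2])*1000)[:,0]/1000),"slope",k[:2])
E
```

```text
time: 33.4
tcp_pos: [0.4968, -0.273, 0.1446]
tcp_rot: [0.001, -0.001, -0.707, 0.707]
ft_force: [-0.3, 0.7, 0.1]
finger_gap: 0.956
time: 34.4
tcp_pos: [0.4969, -0.0949, 0.2557]
tcp_rot: [0.001, 0.0, 0.707, -0.707]
ft_force: [1.4, 0.5, 0.9]
finger_gap: 1.003
time: 34.73
tcp_pos: [0.497, -0.0994, 0.2548]
tcp_rot: [0.001, -0.001, -0.707, 0.707]
ft_force: [0.7, -0.2, -0.3]
finger_gap: 1.001
t 34.73 tcp [ 0.497  -0.0994  0.2548] gap 1.001 F [ 0.7 -0.2 -0.3] shift mm [ -2.7   4.8 -99.4]
rotvec deg [-0.03 -0.2  -0.01] jaw -90.2
shift in target axes [ -3.    4.8 -99.4]
side 3713 0.13841570978374862 (array([ 0.49913404, -0.27257354]), np.float64(0.04982693330284375)) slope [0.00432832 0.00384137]
top 542 0.13709262076154127 (array([ 0.49546863, -0.28183489]), np.float64(0.042491972278921764)) slope [-0.00333926  0.00642724]
```

View pics/side18.png

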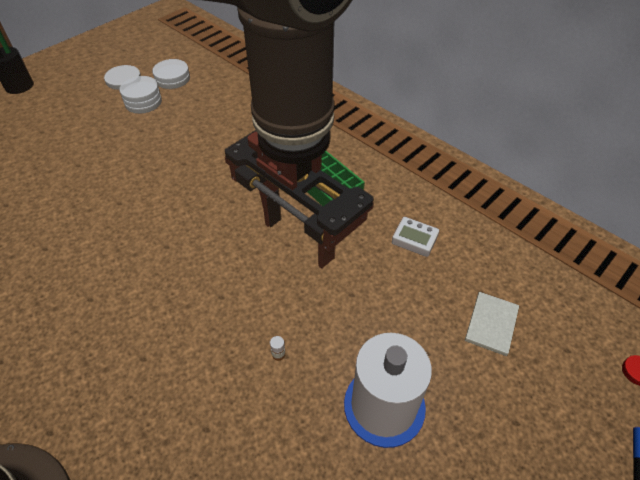

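```bash
python3 -c "
from station import ctrl
print(ctrl.sign_off())"
```

```text
the job is handed in; nothing more can be done
None
```

The tall vial is packed in the carrier, in the order asked: puck, cup, vial, cover. I released each piece before starting the next and handed the job in at about 35 s, well under the 112 s limit. Sign-off gives no verdict.

**Last checks (pieces in place):**
- **Cover:** its top measured 137–138 mm high (138 mm means the rim sits on the base disc), and its slope was under 0.01 rad. It was about 2 mm off the base centre in the side view.
- **Vial, cup and puck, before covering:** the vial top was at about 124.5 mm (125 mm expected). Vial and cup were 1–2 mm apart in each view, and the cup was within about 2 mm of the puck's centre. The puck was about 2 mm from the base centre. I could not look at them again under the cover.
- **Bystanders:** in the last side picture the short vial, timer and note pad stand where they were. The rack was partly hidden behind the gripper and was clear in the previous full view. I did not measure any of their positions.

**What disagreed:**
- The two cameras differed by 2–4 mm in x. I used the mean of the two for grasping and each camera's own relative distances for placing.
- In the final top view the arm hid part of the cover, so that circle fit came out too small (42 mm radius instead of 50 mm). I disregarded it. Just before release the top view put the cover within 1 mm of the base centre.

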